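# Load the freezer-tape dispenser and press its drag knob home

## Task

Load the tape dispenser: put the roll of blue freezer tape over its upright spindle so that it lies flat on the turntable, and let go of it. Then take the black drag knob, turn it so that its white pointer line is on the same side as the flat of the brass D-shaped shaft, push it fully home on the shaft and keep pressing it right down against the spring; the program finishes while still holding the knob down like that. Leave the salt shaker, the spice jar and the small bowl where they are.

Things in the scene. Friction and masses are not known exactly. Their poses are not given: they have to be found in the camera images.
- dispenser: Tape dispenser fixed to the worktop: white base, x -86 to +62, y +-52, 14 mm thick. Origin at the worktop on the spindle's axis, z up. Front end (-x): 48 mm high post with a toothed steel blade at x -74, y +30. Grey turntable, 68 mm diameter, top at 18 mm; round steel spindle, 20 mm diameter, top at 46 mm; out of it stands the brass D-shaft (shaft_tip).
- turntable (a point): Centre of the turntable's top face, on the spindle's axis, 18 mm above the worktop: where the underside of the roll must lie.
- shaft_tip (a point): Centre of the brass D-shaft's top, 74 mm above the worktop when up; moves down with the shaft; axes parallel to the dispenser's. Shaft 16 mm diameter, 28 mm out of the spindle, one flat along it, 2.5 mm from the axis, on its -x side (towards the dispenser's blade end); topmost 4 mm tapered by about 2 mm all round. It does not turn.
- drag_shaft (a joint): How far the sprung D-shaft is pressed down (m): 0 up, 0.008 at its stop. The spring pushes back with about 3.5 N at the start of the travel and 11 N at the stop. Pressed means at least 0.005.
- tape_roll: Roll of blue tape on a cardboard core, lying flat: 60 mm outside diameter, 26 mm high, 26 mm through hole, 0.1 kg. Origin: centre of its underside; z along its axis.
- knob: Black knob, upright, 46 (x) x 28 (y) x 38 mm high, 0.05 kg; grip its two flat sides (28 mm). Origin: centre of the underside, on the bore's axis; z up. Blind D-bore from below, 18 mm deep, 18.2 mm diameter, flat 3.6 mm from the axis on the -x side, under the white pointer line; 1.1 mm play, 8 degrees. Goes on one way only: axes parallel to the shaft's. Home: underside 18 mm below the shaft's top.
- knob_pointer (a point): End of the white pointer line, on the knob's -x end, 23 mm from the bore's axis and 36 mm above the underside.
- salt_shaker: Salt shaker, 44 mm diameter, 90 mm high, standing; origin at its underside. Leave it alone.
- spice_jar: Small glass spice jar with a yellow cap, 45 mm diameter, 100 mm high, standing; origin at its underside. Leave it alone.
- small_bowl: White bowl with a green band, 115 mm diameter, 52 mm high; origin at its underside. Leave it alone.
Things that resemble listed ones, but are neither listed nor needed, are in the scene too. There is more than one size of the tape_roll; the one meant has the size given above.

How it is judged:
By the outcome, as a careful person would: the job done as asked, in the order asked, and still so for the second after the job is handed in, while the arm keeps its last pose, push and grip.
It also fails if it takes over 64 s, if anything falls off the work surface, if the arm or the gripper's body presses on something with over 40 N, if the wrist force passes 120 N, or if a joint passes its speed limit or range.

## Robot

A 7-joint arm with a two-finger parallel gripper is mounted at the origin on a cart in front of the work surface, level with it; the furniture and walls round the work are solid. World frame = base frame: x ahead of the robot, y to its left, z up, the work surface at z = 0. Lengths are in m, angles in degrees, forces in N, time in s.
With the tool pointing down it reaches from about 0.425 to 0.875 m from the base axis. Payload 4.7 kg.
Tool frame: the origin (TCP) lies midway between the tips of the shut fingers; the grasp point (between the pads) lies 19 mm behind it; z points along the fingers, y is the line along which they close (so a half turn about z gives the same grasp; the last joint's range is limited). The gripper opens to 87 mm and grips with 3 to 60 N. Pads are 19 mm wide; open, the fingers measure 117 mm over their backs; the gripper's body (75 mm by 190 mm) begins 51 mm behind the grasp point.
Start: joints at [-62.733, 18.392, -4.016, 83.108, 1.295, 78.541, -3.26], TCP at [0.29, 0.582, 0.223] pointing down, gripper open.
Joint ranges: [-163.93, 163.93], [-17.29, 119.83], [-79.2, 71.16], [3.27, 140.29], [-89.18, 269.18], [5.43, 117.66], [-154.24, 154.24]. Speed limits (degrees/s): [147.25, 147.25, 180, 180, 180, 180, 180].

## Interface

Orientations are given as [roll, pitch, yaw] about the fixed x, y, z axes, in that order (R = Rz(yaw) Ry(pitch) Rx(roll)).
In Python, from cell import env gives the robot as it stands.
- The arm moves only by the tool step_arm, never from a script. Its argument "moves" is a list of rows, each an object with "dp": the shift along the tool's x, y, z in mm, a list of three; "dr": the turn, a rotation vector about the tool's x, y, z in rad, a list of three; "fingers": the closure, from 0 (fully open) to 1 (shut). In form: [{"dp": [dx, dy, dz], "dr": [ax, ay, az], "fingers": fingers}, ...]. A call has exactly 5 rows; each row shifts and turns the commanded pose from where the row before left it, along the tool's axes as they then stand; what a row does not reach is not made up. A row lasts 1/8 s, in which the tool goes at most 62.5 mm and 10.7 degrees, less where a joint would pass 70% of its speed; a pose out of reach is approached as far as the arm can. A call with a gripper value outside its range is refused whole. The fingers move at their own pace and stop on an object; "squeeze" is the grip in N (left out, the last holds). Time passes only in rows, so rows that do not move let the fingers close, or fill a call up. It gives the time, the measured TCP pose, the force, the opening and the grip force at its end, in the units of the state.
- env.get_obs(): the state, without advancing time (a new reading comes with each control period).
- env.read_camera(name): name is "side" or "top"; returns the picture (480x640x3 uint8, red, green, blue); there is no depth.
- env.camera_model(name): a dict with "fx", "fy", "cx", "cy" (pixels), "R" (3x3) and "t" (3): a world point X has camera coordinates R X + t. Camera axes: x right, y down, z forward; pixel columns grow to the right and rows downward; lengths in m; the calibration is good to about 2 mm. A picture is of the moment at which its call begins. camera_model takes no time and is no camera call.
- env.sign_off(): hands the job in; it is judged then, once.
The state is a dict: "time_s": time; "qpos": joint angles; "joint_velocities": joint speeds; "effort": joint torques, N m; "tool_pos": TCP position; "tool_rot": TCP orientation; "force": force on the tool from outside, world axes, zero at the start; "wrist_torque": the same for the moment, N m; "grip_width": finger opening in m; "grasp_force": force on a finger pad.
Only numpy, scipy, OpenCV 4.12 (cv2) and the standard library are available. Lean on these libraries where they do the work, as an engineer would, in place of code of your own. Each camera call takes 0.05 s, during which the arm holds its last target. There are 200 camera calls.

## Working session

There is one attempt and no reset: what is moved stays moved. The work goes in short steps, Python scripts to look and compute and a tool call to move; the robot and the scene stay as the last step left them, time stands still between calls to the robot, and variables do not carry over. Pictures are saved under pics/ and viewed, at most 10 in all, crops included, and the job is handed in when it is done.

Besides the shell and the picture viewer there is one more tool, called after "Request:" as name([rows], argument=value, ...), one row to a line, values as JSON. step_arm: Moves the arm, as the interface text tells. Its arguments: {"type":"object","properties":{"moves":{"type":"array","items":{"type":"object","properties":{"dp":{"type":"array","items":{"type":"number"}},"dr":{"type":"array","items":{"type":"number"}},"fingers":{"type":"number"}}}},"squeeze":{"type":"number"}},"required":["moves"]}

```bash
mkdir -p pics; python3 - <<'E'
from cell import env
import cv2
for n in("side","top"):
    cv2.imwrite(f"pics/{n}0.png",env.read_camera(n)[:,:,::-1])
    m=env.camera_model(n);print(n,m)
o=env.get_obs();print({k:o[k] for k in("time_s","tool_pos","tool_rot","force","grip_width","qpos")})
E
```

```text
side {'fx': 586.7645259505069, 'fy': 586.7645259505069, 'cx': 321.19387648430046, 'cy': 243.7470776948735, 'R': array([[-0.91178701, -0.41055597, -0.00939394],
       [-0.22613425,  0.52104408, -0.82302878],
       [ 0.34279403, -0.74830266, -0.56792199]]), 't': array([0.34476087, 0.34384296, 0.59062164])}
top {'fx': 516.0506230497334, 'fy': 516.0506230497334, 'cx': 323.96294909929645, 'cy': 229.28434714986716, 'R': array([[-0.0024212 , -0.9999957 , -0.00165228],
       [-0.98684014,  0.00265648, -0.16167706],
       [ 0.16168076,  0.00123908, -0.98684234]]), 't': array([-0.30374988,  0.56215708,  0.83962887])}
{'time_s': 0.1, 'tool_pos': array([0.28942797, 0.58144729, 0.22160162]), 'tool_rot': array([-1.79902285e+02,  5.02151064e-03,  1.53543537e+02]), 'force': array([ 0.13576577, -0.21812096, -0.04138978]), 'grip_width': 0.08688557525288955, 'qpos': array([-62.73199146,  18.43300805,  -4.01736648,  83.16677014,
         1.29504358,  78.54318143,  -3.2597779 ])}
```

View pics/side0.png

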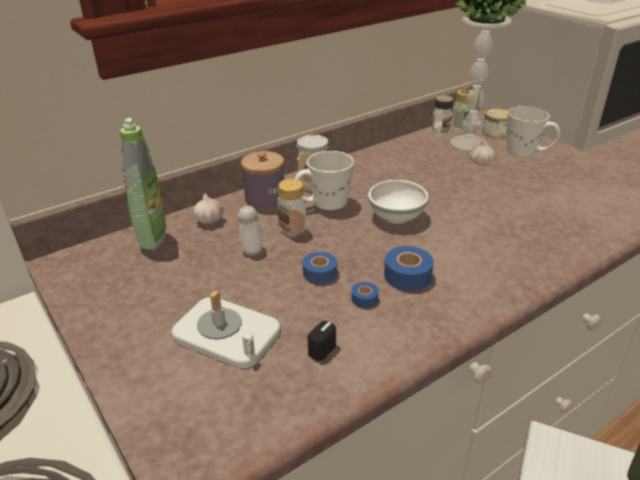

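View pics/top0.png

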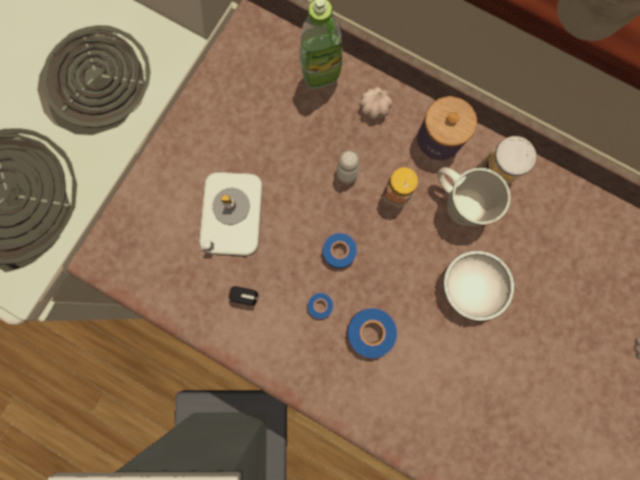

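The side view shows three blue rolls at (320,267), (365,294) and (409,267), plus the dispenser at (225,330) and the knob at (321,340). In the top view the rolls are at (340,251), (320,306) and (372,333), the dispenser at (231,213) and the knob at (243,296). The roll at top (340,251) is about 34 px, or 60 mm. The one at (320,306) is about 44 mm and the one at (372,333) about 85 mm. I choose (340,251) and will check it in close crops.

```bash
python3 - <<'E'
import cv2,numpy as np
s=cv2.imread("pics/side0.png");t=cv2.imread("pics/top0.png")
f=lambda im,x,y,w,h,k:cv2.resize(im[y:y+h,x:x+w],None,fx=k,fy=k,interpolation=cv2.INTER_CUBIC)
cv2.imwrite("pics/topc.png",f(t,190,160,200,150,4))
cv2.imwrite("pics/sidec.png",f(s,165,240,200,135,4))
E
```

```text
(no output)
```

View pics/topc.png

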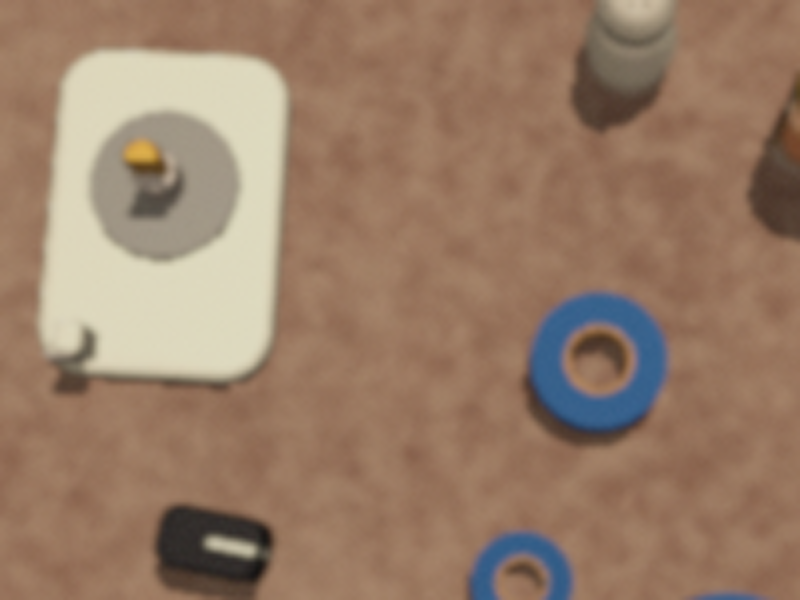

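View pics/sidec.png

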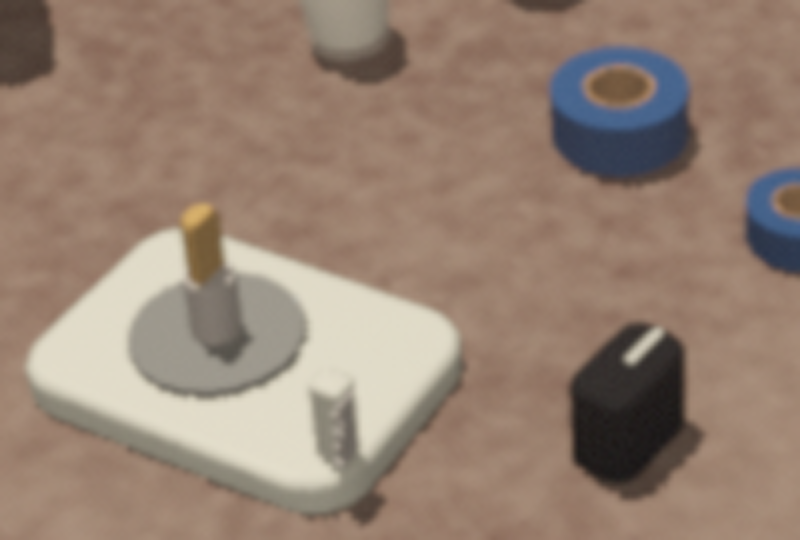

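Crop positions:

| Item | Top crop | Side crop |
|---|---|---|
| Chosen roll, top face | (599,361) | (620,88) |
| Turntable centre | (165,185) | (217,334) |
| Shaft tip | (143,153) | (202,213) |
| Knob pointer end | (265,551) | (662,330) |

The shaft's flat faces the blade end, which is down in the top view. The knob's pointer faces image right. Next I triangulate these points and fit silhouettes in both views.

```bash
cat > h.py <<'E'
import cv2,numpy as np
from cell import env
from scipy.optimize import minimize
M={n:env.camera_model(n) for n in("side","top")}
def proj(n,X):
    m=M[n];c=np.atleast_2d(X)@m["R"].T+m["t"]
    return np.c_[c[:,0]/c[:,2]*m["fx"]+m["cx"],c[:,1]/c[:,2]*m["fy"]+m["cy"]]
def tri(pt,ps):
    P=[];
    for n in("top","side"):
        m=M[n];K=np.array([[m["fx"],0,m["cx"]],[0,m["fy"],m["cy"]],[0,0,1]]);P.append(K@np.c_[m["R"],m["t"]])
    X=cv2.triangulatePoints(*P,np.array(pt,float).reshape(2,1),np.array(ps,float).reshape(2,1))[:,0]
    X=X[:3]/X[3]
    return X,[np.linalg.norm(proj(n,X)[0]-p) for n,p in(("top",pt),("side",ps))]
def prism(x0,x1,y0,y1,h,r):
    a=np.linspace(0,2*np.pi,48,endpoint=False)
    o=np.c_[np.where(np.cos(a)>0,x1-r,x0+r)+r*np.cos(a),np.where(np.sin(a)>0,y1-r,y0+r)+r*np.sin(a)]
    return np.vstack([np.c_[o,0*a],np.c_[o,0*a+h]])
def sil(n,pts,p):
    c,s=np.cos(p[3]),np.sin(p[3])
    X=pts@np.array([[c,-s,0],[s,c,0],[0,0,1]]).T+p[:3]
    q=np.round((proj(n,X)*4+1.5)*16).astype(np.int32)
    m=np.zeros((1920,2560),np.uint8);cv2.fillConvexPoly(m,cv2.convexHull(q),1,shift=4);return m
def fit(masks,pts,p0):
    def cost(p):
        return sum(1-(s&m).sum()/(s|m).sum() for n,m in masks.items() for s in[sil(n,pts,p)])
    sim=np.array([p0]+[np.array(p0)+d for d in np.diag([.008,.008,.006,.12])])
    r=minimize(cost,p0,method="Nelder-Mead",options=dict(initial_simplex=sim,xatol=1e-4,fatol=1e-4,maxiter=160))
    return r.x,r.fun
def mask(im,seed,kind):
    b=cv2.resize(im,None,fx=4,fy=4,interpolation=cv2.INTER_CUBIC).astype(int)
    R,G,B=b[...,0],b[...,1],b[...,2]
    m={"blue":B-R>25,"black":b.max(2)<70,"white":(R-B<42)&(R>85)}[kind].astype(np.uint8)
    _,l,st,ce=cv2.connectedComponentsWithStats(m)
    k=l[int(seed[1]*4),int(seed[0]*4)];assert k>0
    c,_=cv2.findContours((l==k).astype(np.uint8),0,2)
    o=np.zeros(m.shape,np.uint8);cv2.fillConvexPoly(o,cv2.convexHull(max(c,key=len)),1);return o
E
python3 - <<'E'
from h import *
I={n:cv2.imread(f"pics/{n}0.png")[:,:,::-1] for n in M}
ct=lambda x,y:((x+.5)/4-.5+190,(y+.5)/4-.5+160)
cs=lambda x,y:((x+.5)/4-.5+165,(y+.5)/4-.5+240)
T={}
for k,a,b in(("turn",(165,185),(217,334)),("tip",(143,153),(202,213)),("roll",(599,361),(620,88)),("ptr",(266,551),(662,330)),("ptr_in",(205,541),(628,360))):
    T[k],e=tri(ct(*a),cs(*b));print(k,T[k].round(4),np.round(e,1))
for k,kind,st,ss,pts,p0 in(
 ("roll","blue",ct(555,360),cs(620,150),prism(-.03,.03,-.03,.03,.026,.03),[*T["roll"][:2],0,0]),
 ("knob","black",ct(190,545),cs(640,420),prism(-.023,.023,-.014,.014,.038,.006),[T["ptr"][0],T["ptr"][1]+.023,0,1.45]),
 ("base","white",ct(200,300),cs(110,300),prism(-.086,.062,-.052,.052,.014,.016),[*T["turn"][:2],0,-.06])):
    mk={"top":mask(I["top"],st,kind),"side":mask(I["side"],ss,kind)}
    x,f=fit(mk,pts,p0);print(k,x[:3].round(4),np.degrees(x[3]).round(1),round(f,3))
E
```

```text
turn [ 0.6103 -0.1383  0.0153] [0.7 0.6]
tip [ 0.611  -0.1398  0.0735] [0.3 0.2]
roll [ 0.5292 -0.3316  0.0251] [0.6 0.5]
ptr [ 0.4474 -0.1891  0.0345] [0.8 0.7]
ptr_in [ 0.4506 -0.1642  0.0396] [0.2 0.2]
roll [ 5.296e-01 -3.317e-01 -1.000e-04] 4.7 0.19
knob [ 4.490e-01 -1.639e-01 -2.000e-04] 82.2 0.28
base [ 0.6088 -0.1383 -0.0017] -3.0 0.104
```

```bash
cat >> h.py <<'E'
def plan(x,y,z,yaw,n,show=True):
    o=env.get_obs();p=np.array(o["tool_pos"]);w=o["tool_rot"][2]
    d=(np.array([x,y,z])-p)*1000;dy=(yaw-w+180)%360-180
    print("t",round(o["time_s"],2),"pos",p.round(4),"rot",np.round(o["tool_rot"],2),"F",np.round(o["force"],1),"w",round(o["grip_width"],4),"q7",round(o["qpos"][6],1))
    print("dyaw",round(dy,2),"dz-rad/row",round(-np.radians(dy)/n,4))
    for i in range(n):
        a=np.radians(w+dy*i/n);c,s=np.cos(a),np.sin(a);e=d/n
        print(np.round([c*e[0]+s*e[1],s*e[0]-c*e[1],-e[2]],1).tolist())
E
python3 -c "
from h import *
plan(.5295,-.3316,.12,0,20)"
```

```text
t 0.1 pos [0.2894 0.5814 0.2216] rot [-1.7990e+02  1.0000e-02  1.5354e+02] F [ 0.1 -0.2 -0. ] w 0.0869 q7 -3.3
dyaw -153.54 dz-rad/row 0.134
[-31.1, -35.5, 5.1]
[-35.6, -31.1, 5.1]
[-39.4, -26.0, 5.1]
[-42.5, -20.5, 5.1]
[-44.9, -14.7, 5.1]
[-46.4, -8.5, 5.1]
[-47.1, -2.3, 5.1]
[-47.0, 4.1, 5.1]
[-46.1, 10.3, 5.1]
[-44.3, 16.4, 5.1]
[-41.7, 22.1, 5.1]
[-38.4, 27.5, 5.1]
[-34.3, 32.4, 5.1]
[-29.7, 36.7, 5.1]
[-24.5, 40.3, 5.1]
[-18.9, 43.2, 5.1]
[-13.0, 45.4, 5.1]
[-6.8, 46.7, 5.1]
[-0.5, 47.2, 5.1]
[5.8, 46.8, 5.1]
```

Request:
step_arm([
  {"dp": [-31,-35.5,5],"dr": [0,0,0.134],"fingers": 0},
  {"dp": [-35.5,-31,5],"dr": [0,0,0.134],"fingers": 0},
  {"dp": [-39.5,-26,5],"dr": [0,0,0.134],"fingers": 0},
  {"dp": [-42.5,-20.5,5],"dr": [0,0,0.134],"fingers": 0},
  {"dp": [-45,-14.5,5],"dr": [0,0,0.134],"fingers": 0},
])

```text
time_s: 0.72
tool_pos: [0.35, 0.352, 0.197]
tool_rot: [-180.0, 0.0, 114.9]
force: [-0.2, -1.8, -0.5]
grip_width: 0.0869
grasp_force: 0.0
```

Request:
step_arm([
  {"dp": [-46.5,-8.5,5],"dr": [0,0,0.134],"fingers": 0},
  {"dp": [-47,-2.5,5],"dr": [0,0,0.134],"fingers": 0},
  {"dp": [-47,4,5],"dr": [0,0,0.134],"fingers": 0},
  {"dp": [-46,10.5,5],"dr": [0,0,0.134],"fingers": 0},
  {"dp": [-44.5,16.5,5],"dr": [0,0,0.134],"fingers": 0},
])

```text
time_s: 1.35
tool_pos: [0.4099, 0.1238, 0.1722]
tool_rot: [-180.0, -0.0, 76.5]
force: [0.7, 0.2, 1.0]
grip_width: 0.0872
grasp_force: 0.0
```

Request:
step_arm([
  {"dp": [-41.5,22,5],"dr": [0,0,0.134],"fingers": 0},
  {"dp": [-38.5,27.5,5],"dr": [0,0,0.134],"fingers": 0},
  {"dp": [-34.5,32.5,5],"dr": [0,0,0.134],"fingers": 0},
  {"dp": [-29.5,36.5,5],"dr": [0,0,0.134],"fingers": 0},
  {"dp": [-24.5,40.5,5],"dr": [0,0,0.134],"fingers": 0},
])

```text
time_s: 1.98
tool_pos: [0.47, -0.1042, 0.1473]
tool_rot: [-180.0, -0.0, 38.1]
force: [0.8, 0.8, -0.9]
grip_width: 0.0868
grasp_force: 0.0
```

Request:
step_arm([
  {"dp": [-19,43,5],"dr": [0,0,0.134],"fingers": 0},
  {"dp": [-13,45.5,5],"dr": [0,0,0.134],"fingers": 0},
  {"dp": [-7,46.5,5],"dr": [0,0,0.134],"fingers": 0},
  {"dp": [-0.5,47,5],"dr": [0,0,0.134],"fingers": 0},
  {"dp": [6,47,5],"dr": [0,0,0.134],"fingers": 0},
])

```text
time_s: 2.6
tool_pos: [0.53, -0.3319, 0.122]
tool_rot: [-180.0, 0.0, -0.2]
force: [0.6, 0.8, 0.6]
grip_width: 0.0872
grasp_force: 0.0
```

```bash
python3 -c "
from h import *
plan(.5295,-.3316,.004,0,4)"
```

```text
t 2.6 pos [ 0.53   -0.3319  0.122 ] rot [-1.7997e+02  2.0000e-02 -2.2000e-01] F [0.6 0.8 0.6] w 0.0872 q7 -46.7
dyaw 0.22 dz-rad/row -0.001
[-0.1, -0.1, 29.5]
[-0.1, -0.1, 29.5]
[-0.1, -0.1, 29.5]
[-0.1, -0.1, 29.5]
```

Tracking is excellent, so I descend to TCP z about 5 mm and grip.

Request:
step_arm([
  {"dp": [0,0,29],"dr": [0,0,0],"fingers": 0},
  {"dp": [0,0,29],"dr": [0,0,0],"fingers": 0},
  {"dp": [0,0,29],"dr": [0,0,0],"fingers": 0},
  {"dp": [0,0,20],"dr": [0,0,0],"fingers": 0},
  {"dp": [0,0,10],"dr": [0,0,0],"fingers": 0},
])

```text
time_s: 3.22
tool_pos: [0.5292, -0.3304, 0.0043]
tool_rot: [-180.0, 0.1, -0.0]
force: [-0.5, -0.3, 0.0]
grip_width: 0.0869
grasp_force: 0.0
```

Request:
step_arm([
  {"dp": [0,0,0],"dr": [0,0,0],"fingers": 1},
  {"dp": [0,0,0],"dr": [0,0,0],"fingers": 1},
  {"dp": [0,0,0],"dr": [0,0,0],"fingers": 1},
  {"dp": [0,0,0],"dr": [0,0,0],"fingers": 1},
  {"dp": [0,0,0],"dr": [0,0,0],"fingers": 1},
], squeeze=15)

```text
time_s: 3.85
tool_pos: [0.5303, -0.3313, 0.0064]
tool_rot: [180.0, -0.1, -0.0]
force: [0.0, 0.5, 3.6]
grip_width: 0.0592
grasp_force: 15.0
```

Request:
step_arm([
  {"dp": [0,0,-10],"dr": [0,0,0],"fingers": 1},
  {"dp": [0,0,-30],"dr": [0,0,0],"fingers": 1},
  {"dp": [0,0,-40],"dr": [0,0,0],"fingers": 1},
  {"dp": [0,0,-30],"dr": [0,0,0],"fingers": 1},
  {"dp": [0,0,-10],"dr": [0,0,0],"fingers": 1},
])

```text
time_s: 4.47
tool_pos: [0.5305, -0.3314, 0.1276]
tool_rot: [179.9, -0.2, -0.0]
force: [-0.2, -0.7, -1.7]
grip_width: 0.0591
grasp_force: 15.0
```

Request:
step_arm([
  {"dp": [10,-20,0],"dr": [0,0,0],"fingers": 1},
  {"dp": [20,-50,0],"dr": [0,0,0],"fingers": 1},
  {"dp": [20,-55,0],"dr": [0,0,0],"fingers": 1},
  {"dp": [20,-50,0],"dr": [0,0,0],"fingers": 1},
  {"dp": [9,-17.5,0],"dr": [0,0,0],"fingers": 1},
])

```text
time_s: 5.1
tool_pos: [0.6095, -0.1328, 0.124]
tool_rot: [-179.9, 0.1, 0.4]
force: [0.5, -1.0, -0.8]
grip_width: 0.0589
grasp_force: 15.0
```

```bash
python3 - <<'E'
from h import *
plan(.6093,-.1387,.125,0,1)
I={n:env.read_camera(n) for n in M}
f=lambda im,x,y,w,h,k:cv2.resize(im[y:y+h,x:x+w],None,fx=k,fy=k,interpolation=cv2.INTER_CUBIC)
a=f(I["top"],175,140,100,100,4);b=f(I["side"],160,220,100,150,4)
a=np.vstack([a,np.zeros((200,400,3),np.uint8)])
cv2.imwrite("pics/hold.png",np.hstack([a,b])[:,:,::-1])
E
```

```text
t 5.1 pos [ 0.6095 -0.1328  0.124 ] rot [-1.7986e+02  1.1000e-01  3.6000e-01] F [ 0.5 -1.  -0.8] w 0.0589 q7 -67.1
dyaw -0.36 dz-rad/row 0.0064
[-0.2, 5.9, -1.0]
```

View pics/hold.png

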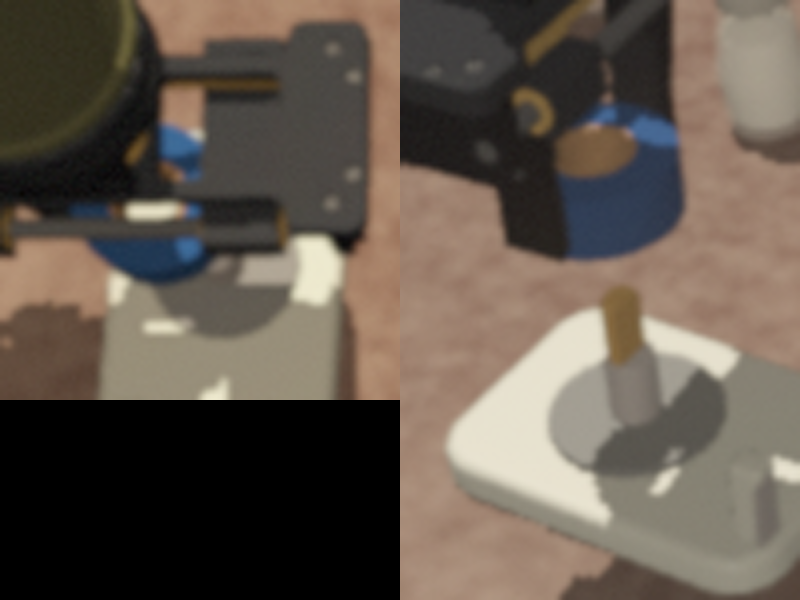

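The held roll shows in the side view at crop (620,180), above the shaft tip at (622,300). The top view is blocked by the gripper. I let it settle and check the roll's edges numerically in the side view.

Request:
step_arm([
  {"dp": [0,0,0],"dr": [0,0,0],"fingers": 1},
  {"dp": [0,0,0],"dr": [0,0,0],"fingers": 1},
  {"dp": [0,0,0],"dr": [0,0,0],"fingers": 1},
  {"dp": [0,0,0],"dr": [0,0,0],"fingers": 1},
  {"dp": [0,0,0],"dr": [0,0,0],"fingers": 1},
])

```text
time_s: 5.82
tool_pos: [0.6087, -0.1386, 0.1256]
tool_rot: [-180.0, -0.0, -0.0]
force: [-1.1, 0.5, -1.3]
grip_width: 0.0593
grasp_force: 15.0
```

```bash
python3 - <<'E'
from h import *
plan(.6093,-.1387,.125,0,1)
im=env.read_camera("side");p=env.get_obs()["tool_pos"]
m=mask(im,(160+630/4,220+220/4),"blue");ys,xs=np.nonzero(m)
pts=prism(-.03,.03,-.03,.03,.026,.03)
s=sil("side",pts,[p[0],p[1],p[2]-.005,0]);Y,X=np.nonzero(s)
print("meas right,bottom",xs.max()/4,ys.max()/4,"right at mid rows",[xs[ys==r].max()/4 for r in(1060,1080,1100)])
print("pred",X.max()/4,Y.max()/4,[X[Y==r].max()/4 for r in(1060,1080,1100)])
c=proj("side",[p,p+[.001,0,0],p+[0,.001,0],p+[0,0,.001]]);print("px/mm x,y,z",(c[1:]-c[0]).round(2))
E
```

```text
t 5.83 pos [ 0.6087 -0.1386  0.1256] rot [-1.7999e+02 -1.0000e-02 -3.0000e-02] F [-1.1  0.5 -1.3] w 0.0593 q7 -67.1
dyaw 0.03 dz-rad/row -0.0005
[0.6, 0.1, 0.6]Traceback (most recent call last):
  File "<stdin>", line 4, in <module>
  File "h.py", line 35, in mask
    k=l[int(seed[1]*4),int(seed[0]*4)];assert k>0
                                              ^^^
AssertionError
```

```bash
python3 - <<'E'
from h import *
im=env.read_camera("side");p=env.get_obs()["tool_pos"]
m=mask(im,(160+230/4,220+220/4),"blue");ys,xs=np.nonzero(m)
pts=prism(-.03,.03,-.03,.03,.026,.03)
s=sil("side",pts,[.609,-.1387,p[2]-.005,0]);Y,X=np.nonzero(s)
print("meas right,bottom",xs.max()/4,ys.max()/4,"right at mid rows",[xs[ys==r].max()/4 for r in(1060,1080,1100)])
print("pred",X.max()/4,Y.max()/4,[X[Y==r].max()/4 for r in(1060,1080,1100)])
c=proj("side",[p,p+[.001,0,0],p+[0,.001,0],p+[0,0,.001]]);print("px/mm x,y,z",(c[1:]-c[0]).round(2))
E
```

```text
meas right,bottom 231.75 280.75 right at mid rows [np.float64(230.5), np.float64(229.75), np.float64(227.25)]
pred 234.0 281.5 [np.float64(234.0), np.float64(233.25), np.float64(229.25)]
px/mm x,y,z [[-0.6  -0.17]
 [-0.39  0.39]
 [-0.08 -0.57]]
```

Request:
step_arm([
  {"dp": [0,0,10],"dr": [0,0,0],"fingers": 1},
  {"dp": [0,0,15],"dr": [0,0,0],"fingers": 1},
  {"dp": [0,0,12],"dr": [0,0,0],"fingers": 1},
  {"dp": [0,0,0],"dr": [0,0,0],"fingers": 1},
  {"dp": [0,0,0],"dr": [0,0,0],"fingers": 1},
])

```text
time_s: 6.55
tool_pos: [0.609, -0.1386, 0.0886]
tool_rot: [180.0, -0.0, -0.0]
force: [0.4, 0.1, -1.8]
grip_width: 0.0592
grasp_force: 15.0
```

```bash
python3 - <<'E'
from h import *
plan(.6093,-.1387,.125,0,1)
im=env.read_camera("side");p=env.get_obs()["tool_pos"]
x0,y0,k=180,245,8
v=cv2.resize(im[y0:y0+75,x0:x0+75],None,fx=k,fy=k,interpolation=cv2.INTER_CUBIC)[:,:,::-1].copy()
a=np.linspace(0,2*np.pi,60)
def circ(r,cx,cy,z,col):
    q=(proj("side",np.c_[cx+r*np.cos(a),cy+r*np.sin(a),0*a+z])-[x0,y0]+.5)*k-.5
    cv2.polylines(v,[np.round(q).astype(np.int32)],True,col,1)
zb=p[2]-.005
circ(.03,p[0],p[1],zb,(0,255,255));circ(.03,p[0],p[1],zb+.026,(0,255,255));circ(.013,p[0],p[1],zb+.026,(0,255,255))
circ(.01,.6093,-.1387,.046,(0,0,255));circ(.034,.6093,-.1387,.018,(0,0,255))
cv2.imwrite("pics/ov.png",v)
E
```

```text
t 6.55 pos [ 0.609  -0.1386  0.0886] rot [ 1.7999e+02 -2.0000e-02 -2.0000e-02] F [ 0.4  0.1 -1.8] w 0.0592 q7 -65.9
dyaw 0.02 dz-rad/row -0.0003
[0.3, 0.1, -36.4]
```

View pics/ov.png

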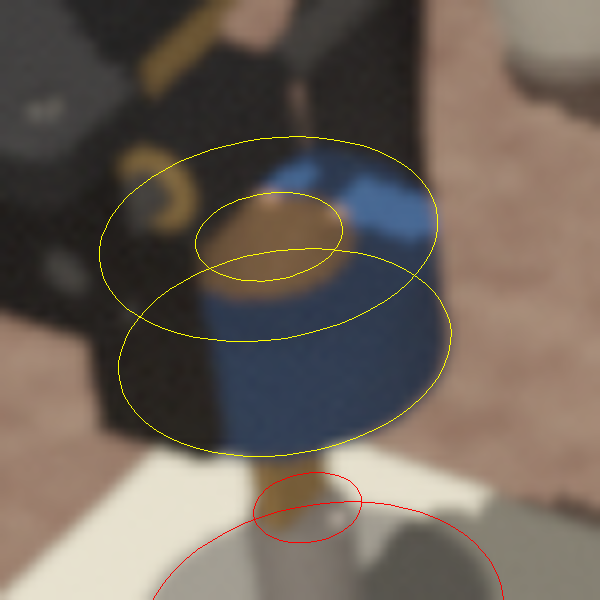

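The yellow prediction and the real roll agree to about 1 px at (443,340). The spindle, at (305,505), shows the same roughly 1 px bias, so the two are aligned with each other to under 1 mm. Lowering.

Request:
step_arm([
  {"dp": [0,0,8],"dr": [0,0,0],"fingers": 1},
  {"dp": [0,0,8],"dr": [0,0,0],"fingers": 1},
  {"dp": [0,0,8],"dr": [0,0,0],"fingers": 1},
  {"dp": [0,0,8],"dr": [0,0,0],"fingers": 1},
  {"dp": [0,0,6],"dr": [0,0,0],"fingers": 1},
])

```text
time_s: 7.22
tool_pos: [0.6086, -0.1383, 0.0498]
tool_rot: [-180.0, 0.0, -0.0]
force: [0.3, 0.0, -0.5]
grip_width: 0.0593
grasp_force: 15.0
```

Request:
step_arm([
  {"dp": [0,0,6],"dr": [0,0,0],"fingers": 1},
  {"dp": [0,0,6],"dr": [0,0,0],"fingers": 1},
  {"dp": [0,0,6],"dr": [0,0,0],"fingers": 1},
  {"dp": [0,0,4],"dr": [0,0,0],"fingers": 1},
  {"dp": [0,0,3],"dr": [0,0,0],"fingers": 1},
])

```text
time_s: 7.85
tool_pos: [0.6088, -0.1384, 0.0253]
tool_rot: [-180.0, -0.0, -0.0]
force: [0.5, 0.2, -1.3]
grip_width: 0.0592
grasp_force: 15.0
```

Request:
step_arm([
  {"dp": [0,0,1.5],"dr": [0,0,0],"fingers": 1},
  {"dp": [0,0,0.5],"dr": [0,0,0],"fingers": 1},
  {"dp": [0,0,0],"dr": [0,0,0],"fingers": 1},
  {"dp": [0,0,0],"dr": [0,0,0],"fingers": 0},
  {"dp": [0,0,0],"dr": [0,0,0],"fingers": 0},
])

```text
time_s: 8.48
tool_pos: [0.6091, -0.1384, 0.0236]
tool_rot: [180.0, -0.0, -0.0]
force: [0.3, -0.6, 0.3]
grip_width: 0.0718
grasp_force: 0.0
```

Request:
step_arm([
  {"dp": [0,0,0],"dr": [0,0,0],"fingers": 0},
  {"dp": [0,0,0],"dr": [0,0,0],"fingers": 0},
  {"dp": [0,0,-15],"dr": [0,0,0],"fingers": 0},
  {"dp": [0,0,-40],"dr": [0,0,0],"fingers": 0},
  {"dp": [0,0,-50],"dr": [0,0,0],"fingers": 0},
])

```text
time_s: 9.1
tool_pos: [0.6082, -0.1384, 0.1298]
tool_rot: [180.0, 0.1, -0.0]
force: [1.1, -0.0, 0.3]
grip_width: 0.0871
grasp_force: 0.0
```

```bash
python3 -c "
from h import *
plan(.4497,-.165,.13,82.4,10)"
```

```text
t 9.1 pos [ 0.6082 -0.1384  0.1298] rot [ 1.7999e+02  7.0000e-02 -3.0000e-02] F [ 1.1 -0.   0.3] w 0.0871 q7 -67.2
dyaw 82.43 dz-rad/row -0.1439
[-15.9, 2.7, -0.0]
[-16.1, 0.4, -0.0]
[-16.0, -1.9, -0.0]
[-15.5, -4.2, -0.0]
[-14.8, -6.4, -0.0]
[-13.7, -8.4, -0.0]
[-12.3, -10.3, -0.0]
[-10.7, -12.0, -0.0]
[-8.9, -13.4, -0.0]
[-6.9, -14.5, -0.0]
```

Request:
step_arm([
  {"dp": [-16,2.5,0],"dr": [0,0,-0.144],"fingers": 0},
  {"dp": [-16,0.5,0],"dr": [0,0,-0.144],"fingers": 0},
  {"dp": [-16,-2,0],"dr": [0,0,-0.144],"fingers": 0},
  {"dp": [-15.5,-4,0],"dr": [0,0,-0.144],"fingers": 0},
  {"dp": [-15,-6.5,0],"dr": [0,0,-0.144],"fingers": 0},
])

```text
time_s: 9.72
tool_pos: [0.529, -0.1524, 0.1297]
tool_rot: [179.9, -0.1, 41.5]
force: [0.3, -0.4, -0.3]
grip_width: 0.0874
grasp_force: 0.0
```

Request:
step_arm([
  {"dp": [-13.5,-8.5,0],"dr": [0,0,-0.144],"fingers": 0},
  {"dp": [-12.5,-10.5,0],"dr": [0,0,-0.144],"fingers": 0},
  {"dp": [-10.5,-12,0],"dr": [0,0,-0.144],"fingers": 0},
  {"dp": [-9,-13.5,0],"dr": [0,0,-0.144],"fingers": 0},
  {"dp": [-7,-14.5,0],"dr": [0,0,-0.144],"fingers": 0},
])

```text
time_s: 10.35
tool_pos: [0.4495, -0.1657, 0.1296]
tool_rot: [179.9, -0.0, 82.7]
force: [-1.2, -1.1, 0.1]
grip_width: 0.0871
grasp_force: 0.0
```

```bash
python3 - <<'E'
from h import *
plan(.4497,-.165,.01,82.4,4)
I={n:env.read_camera(n) for n in M}
f=lambda im,x,y,w,h,k:cv2.resize(im[y:y+h,x:x+w],None,fx=k,fy=k,interpolation=cv2.INTER_CUBIC)
cv2.imwrite("pics/roll.png",np.hstack([f(I["top"],190,160,80,100,5),f(I["side"],165,270,80,100,5)])[:,:,::-1])
E
```

```text
t 10.35 pos [ 0.4495 -0.1657  0.1296] rot [ 1.799e+02 -2.000e-02  8.272e+01] F [-1.2 -1.1  0.1] w 0.0871 q7 10.6
dyaw -0.32 dz-rad/row 0.0014
[0.2, 0.0, 29.9]
[0.2, 0.0, 29.9]
[0.2, 0.0, 29.9]
[0.2, 0.0, 29.9]
```

View pics/roll.png

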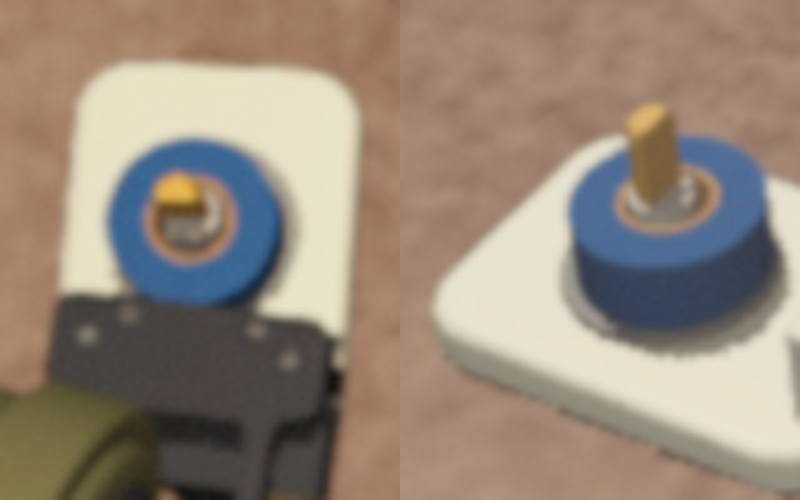

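The roll lies flat on the turntable, with the spindle inside its hole at about (190,215) in the top view and (668,195) in the side view. Now the knob.

Request:
step_arm([
  {"dp": [0,0,30],"dr": [0,0,0],"fingers": 0},
  {"dp": [0,0,30],"dr": [0,0,0],"fingers": 0},
  {"dp": [0,0,30],"dr": [0,0,0],"fingers": 0},
  {"dp": [0,0,20],"dr": [0,0,0],"fingers": 0},
  {"dp": [0,0,9.5],"dr": [0,0,0],"fingers": 0},
])

```text
time_s: 11.08
tool_pos: [0.4501, -0.165, 0.0085]
tool_rot: [-180.0, 0.0, 82.4]
force: [-0.5, 0.4, 0.5]
grip_width: 0.0871
grasp_force: 0.0
```

Request:
step_arm([
  {"dp": [0,0,0],"dr": [0,0,0],"fingers": 0},
  {"dp": [0,0,0],"dr": [0,0,0],"fingers": 1},
  {"dp": [0,0,0],"dr": [0,0,0],"fingers": 1},
  {"dp": [0,0,0],"dr": [0,0,0],"fingers": 1},
  {"dp": [0,0,0],"dr": [0,0,0],"fingers": 1},
], squeeze=45)

```text
time_s: 11.7
tool_pos: [0.45, -0.165, 0.0093]
tool_rot: [180.0, -0.0, 82.5]
force: [-1.1, -0.9, 0.6]
grip_width: 0.0547
grasp_force: 0.0
```

Request:
step_arm([
  {"dp": [0,0,0],"dr": [0,0,0],"fingers": 1},
  {"dp": [0,0,0],"dr": [0,0,0],"fingers": 1},
  {"dp": [0,0,0],"dr": [0,0,0],"fingers": 1},
  {"dp": [0,0,0],"dr": [0,0,0],"fingers": 1},
  {"dp": [0,0,0],"dr": [0,0,0],"fingers": 1},
])

```text
time_s: 12.32
tool_pos: [0.4498, -0.165, 0.009]
tool_rot: [-180.0, -0.0, 82.5]
force: [1.3, -0.6, 0.5]
grip_width: 0.0278
grasp_force: 44.5
```

Request:
step_arm([
  {"dp": [0,0,-10],"dr": [0,0,0],"fingers": 1},
  {"dp": [0,0,-30],"dr": [0,0,0],"fingers": 1},
  {"dp": [0,0,-40],"dr": [0,0,0],"fingers": 1},
  {"dp": [0,0,-30],"dr": [0,0,0],"fingers": 1},
  {"dp": [0,0,-10],"dr": [0,0,0],"fingers": 1},
])

```text
time_s: 12.95
tool_pos: [0.451, -0.1654, 0.1313]
tool_rot: [179.8, -0.0, 82.5]
force: [-0.4, -0.8, -0.3]
grip_width: 0.0278
grasp_force: 44.5
```

```bash
python3 -c "
from h import *
plan(.6088,-.1385,.125,-3,10)"
```

```text
t 12.95 pos [ 0.451  -0.1654  0.1313] rot [ 1.7977e+02 -3.0000e-02  8.2490e+01] F [-0.4 -0.8 -0.3] w 0.0278 q7 10.3
dyaw -85.49 dz-rad/row 0.1492
[4.7, 15.3, 0.6]
[7.0, 14.4, 0.6]
[9.0, 13.2, 0.6]
[10.9, 11.7, 0.6]
[12.5, 10.0, 0.6]
[13.9, 8.0, 0.6]
[14.9, 5.9, 0.6]
[15.6, 3.6, 0.6]
[16.0, 1.2, 0.6]
[16.0, -1.2, 0.6]
```

Request:
step_arm([
  {"dp": [4.5,15.5,0.5],"dr": [0,0,0.149],"fingers": 1},
  {"dp": [7,14.5,0.5],"dr": [0,0,0.149],"fingers": 1},
  {"dp": [9,13,0.5],"dr": [0,0,0.149],"fingers": 1},
  {"dp": [11,11.5,0.5],"dr": [0,0,0.149],"fingers": 1},
  {"dp": [12.5,10,0.5],"dr": [0,0,0.149],"fingers": 1},
])

```text
time_s: 13.58
tool_pos: [0.5283, -0.1512, 0.1255]
tool_rot: [-179.9, 0.1, 39.5]
force: [0.8, 0.7, -0.4]
grip_width: 0.0281
grasp_force: 44.5
```

Request:
step_arm([
  {"dp": [14,8,0.5],"dr": [0,0,0.149],"fingers": 1},
  {"dp": [15,6,0.5],"dr": [0,0,0.149],"fingers": 1},
  {"dp": [15.5,3.5,0.5],"dr": [0,0,0.149],"fingers": 1},
  {"dp": [16,1,0.5],"dr": [0,0,0.15],"fingers": 1},
  {"dp": [16,-1,0.5],"dr": [0,0,0.15],"fingers": 1},
])

```text
time_s: 14.2
tool_pos: [0.6074, -0.1375, 0.1228]
tool_rot: [180.0, 0.1, -3.3]
force: [0.4, -0.8, 0.3]
grip_width: 0.0277
grasp_force: 44.5
```

Request:
step_arm([
  {"dp": [0,0,10],"dr": [0,0,0],"fingers": 1},
  {"dp": [0,0,15],"dr": [0,0,0],"fingers": 1},
  {"dp": [0,0,8],"dr": [0,0,0],"fingers": 1},
  {"dp": [0,0,0],"dr": [0,0,0],"fingers": 1},
  {"dp": [0,0,0],"dr": [0,0,0],"fingers": 1},
])

```text
time_s: 14.82
tool_pos: [0.6077, -0.138, 0.0914]
tool_rot: [-180.0, -0.0, -3.0]
force: [0.1, 0.3, -0.5]
grip_width: 0.0282
grasp_force: 44.5
```

```bash
python3 - <<'E'
from h import *
plan(.6088,-.1385,.09,-3,1)
im=env.read_camera("side");p=env.get_obs()["tool_pos"]
x0,y0,k=180,245,8
v=cv2.resize(im[y0:y0+75,x0:x0+75],None,fx=k,fy=k,interpolation=cv2.INTER_CUBIC)[:,:,::-1].copy()
def draw(X,col):
    q=(proj("side",X)-[x0,y0]+.5)*k-.5
    cv2.polylines(v,[np.round(q).astype(np.int32)],True,col,1)
a=np.radians(-3);R=np.array([[np.cos(a),-np.sin(a),0],[np.sin(a),np.cos(a),0],[0,0,1]])
P=prism(-.023,.023,-.014,.014,.038,.006)@R.T+[p[0],p[1],p[2]-.0092]
draw(P[:48],(0,255,255));draw(P[48:],(0,255,255))
C=prism(-.008,.008,-.008,.008,.028,.008);C[:,0]=np.maximum(C[:,0],-.0025);C=C@R.T+[.6088,-.1385,.046]
draw(C[:48],(0,0,255));draw(C[48:],(0,0,255))
print("ptr px zoom",((proj("side",R@[-.023,0,.036]+[p[0],p[1],p[2]-.0092])-[x0,y0]+.5)*k).round())
cv2.imwrite("pics/knob.png",v)
E
```

```text
t 14.82 pos [ 0.6077 -0.138   0.0914] rot [-1.7999e+02 -4.0000e-02 -2.9900e+00] F [ 0.1  0.3 -0.5] w 0.0282 q7 -68.8
dyaw -0.01 dz-rad/row 0.0002
[1.1, 0.5, 1.4]
ptr px zoom [[375. 237.]]
```

View pics/knob.png

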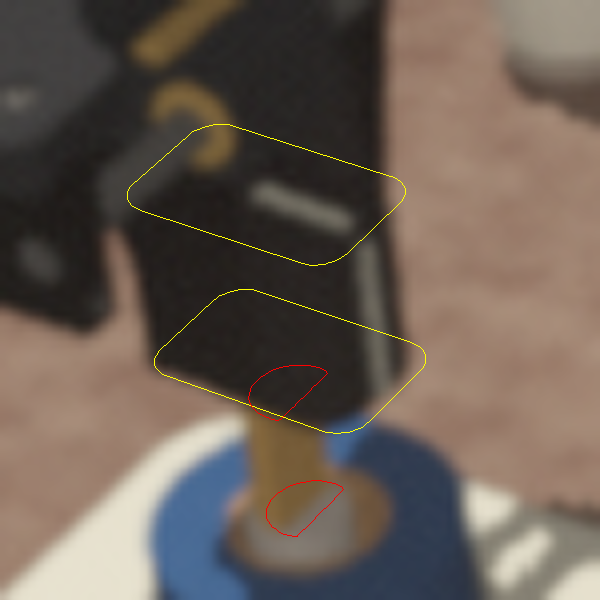

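The white pointer line is visible on the knob's top, (255,190) to (350,222), and down its -x end face, (362,240) to (382,388). It faces the blade end, as wanted. The shaft runs below it at x 248-330. I'll measure the knob's x offset relative to the shaft from image profiles.

```bash
python3 - <<'E'
from h import *
im=env.read_camera("side").astype(int);p=env.get_obs()["tool_pos"];print(p.round(4))
for r in(298,300,302):print("shaft",r,[tuple(im[r,c]) for c in range(207,225)] if r==300 else [im[r,c].sum() for c in range(207,225)])
for r in(278,282,286,290):print("line",r,[im[r,c].sum() for c in range(220,234)])
a=np.radians(-3);R=np.array([[np.cos(a),-np.sin(a),0],[np.sin(a),np.cos(a),0],[0,0,1]])
for z in(.036,.018,0):print("pred line",z,proj("side",R@[-.023,0,z]+[p[0],p[1],p[2]-.0092]).round(2))
# shaft silhouettes & flat edge
th=np.linspace(-1,1,400)*np.radians(108.2);D=.008*np.c_[np.cos(th),np.sin(th)]
for z in(.07,.06,.05):
    q=proj("side",np.c_[D,0*th+z]@R.T*1+[.6088,-.1385,0]);print("pred shaft",z,"left",q[q[:,0].argmin()].round(2),"flat edges",q[0].round(2),q[-1].round(2))
E
```

```text
[ 0.608  -0.1379  0.0917]
shaft 298 [np.int64(613), np.int64(607), np.int64(564), np.int64(459), np.int64(335), np.int64(292), np.int64(274), np.int64(258), np.int64(246), np.int64(230), np.int64(219), np.int64(210), np.int64(207), np.int64(229), np.int64(259), np.int64(287), np.int64(295), np.int64(299)]
shaft 300 [(np.int64(182), np.int64(184), np.int64(181)), (np.int64(146), np.int64(156), np.int64(166)), (np.int64(124), np.int64(135), np.int64(151)), (np.int64(115), np.int64(113), np.int64(119)), (np.int64(124), np.int64(102), np.int64(78)), (np.int64(130), np.int64(102), np.int64(62)), (np.int64(126), np.int64(99), np.int64(59)), (np.int64(119), np.int64(93), np.int64(56)), (np.int64(117), np.int64(91), np.int64(55)), (np.int64(118), np.int64(92), np.int64(56)), (np.int64(117), np.int64(91), np.int64(55)), (np.int64(116), np.int64(90), np.int64(55)), (np.int64(113), np.int64(92), np.int64(67)), (np.int64(102), np.int64(95), np.int64(100)), (np.int64(84), np.int64(102), np.int64(133)), (np.int64(75), np.int64(104), np.int64(144)), (np.int64(67), np.int64(97), np.int64(135)), (np.
[... 839 characters left out ...]
4(129), np.int64(198), np.int64(272), np.int64(272), np.int64(179), np.int64(159), np.int64(273), np.int64(365), np.int64(386), np.int64(383)]
line 290 [np.int64(107), np.int64(112), np.int64(114), np.int64(107), np.int64(108), np.int64(155), np.int64(247), np.int64(287), np.int64(231), np.int64(168), np.int64(252), np.int64(357), np.int64(405), np.int64(413)]
pred line 0.036 [[226.28 274.13]]
pred line 0.018 [[227.56 284.15]]
pred line 0 [[228.81 293.93]]
pred shaft 0.07 left [210.93 296.25] flat edges [220.83 293.22] [214.77 299.15]
pred shaft 0.06 left [211.71 301.47] flat edges [221.55 298.42] [215.53 304.39]
pred shaft 0.05 left [212.49 306.63] flat edges [222.25 303.56] [216.29 309.55]
```

The shaft and pointer line share the same image bias of about -1.4 px, so the knob sits where it was predicted relative to the shaft. I shift +0.9 and +0.5 mm, then lower in small steps while watching the force.

Request:
step_arm([
  {"dp": [0.9,0.5,2],"dr": [0,0,0],"fingers": 1},
  {"dp": [0,0,3],"dr": [0,0,0],"fingers": 1},
  {"dp": [0,0,3],"dr": [0,0,0],"fingers": 1},
  {"dp": [0,0,2],"dr": [0,0,0],"fingers": 1},
  {"dp": [0,0,1],"dr": [0,0,0],"fingers": 1},
])

```text
time_s: 15.55
tool_pos: [0.6084, -0.1383, 0.0798]
tool_rot: [-180.0, 0.0, -3.0]
force: [-0.3, 0.4, -0.0]
grip_width: 0.0278
grasp_force: 44.5
```

Request:
step_arm([
  {"dp": [0,0,1],"dr": [0,0,0],"fingers": 1},
  {"dp": [0,0,1],"dr": [0,0,0],"fingers": 1},
  {"dp": [0,0,1],"dr": [0,0,0],"fingers": 1},
  {"dp": [0,0,1],"dr": [0,0,0],"fingers": 1},
  {"dp": [0,0,0],"dr": [0,0,0],"fingers": 1},
])

```text
time_s: 16.18
tool_pos: [0.6085, -0.1383, 0.076]
tool_rot: [-180.0, -0.0, -3.0]
force: [-0.9, 0.5, 0.1]
grip_width: 0.0276
grasp_force: 44.5
```

No vertical force with the underside about 7 mm below the tip, so it is on the shaft. Continuing to home, 18 mm.

Request:
step_arm([
  {"dp": [0,0,2],"dr": [0,0,0],"fingers": 1},
  {"dp": [0,0,2],"dr": [0,0,0],"fingers": 1},
  {"dp": [0,0,2],"dr": [0,0,0],"fingers": 1},
  {"dp": [0,0,2],"dr": [0,0,0],"fingers": 1},
  {"dp": [0,0,1],"dr": [0,0,0],"fingers": 1},
])

```text
time_s: 16.8
tool_pos: [0.6085, -0.1383, 0.0669]
tool_rot: [-180.0, 0.0, -3.0]
force: [-0.0, 0.5, -0.6]
grip_width: 0.0276
grasp_force: 44.5
```

Request:
step_arm([
  {"dp": [0,0,1.5],"dr": [0,0,0],"fingers": 1},
  {"dp": [0,0,1.5],"dr": [0,0,0],"fingers": 1},
  {"dp": [0,0,1.5],"dr": [0,0,0],"fingers": 1},
  {"dp": [0,0,0],"dr": [0,0,0],"fingers": 1},
  {"dp": [0,0,0],"dr": [0,0,0],"fingers": 1},
])

```text
time_s: 17.42
tool_pos: [0.6086, -0.1383, 0.0629]
tool_rot: [-180.0, -0.0, -3.0]
force: [-2.1, 0.0, 5.3]
grip_width: 0.0277
grasp_force: 44.5
```

The spring responds (5.3 N at about 2 mm of travel), so the knob is home. Pressing right down.

Request:
step_arm([
  {"dp": [0,0,1.5],"dr": [0,0,0],"fingers": 1},
  {"dp": [0,0,1.5],"dr": [0,0,0],"fingers": 1},
  {"dp": [0,0,1.5],"dr": [0,0,0],"fingers": 1},
  {"dp": [0,0,1],"dr": [0,0,0],"fingers": 1},
  {"dp": [0,0,0],"dr": [0,0,0],"fingers": 1},
])

```text
time_s: 18.05
tool_pos: [0.6087, -0.1383, 0.0579]
tool_rot: [-180.0, -0.0, -3.0]
force: [-3.7, 1.1, 8.3]
grip_width: 0.0279
grasp_force: 44.4
```

Request:
step_arm([
  {"dp": [0,0,0.5],"dr": [0,0,0],"fingers": 1},
  {"dp": [0,0,0.5],"dr": [0,0,0],"fingers": 1},
  {"dp": [0,0,0.5],"dr": [0,0,0],"fingers": 1},
  {"dp": [0,0,0],"dr": [0,0,0],"fingers": 1},
  {"dp": [0,0,0],"dr": [0,0,0],"fingers": 1},
])

```text
time_s: 18.68
tool_pos: [0.6087, -0.1384, 0.0569]
tool_rot: [-180.0, -0.0, -3.0]
force: [-4.5, 1.4, 10.9]
grip_width: 0.0278
grasp_force: 44.4
```

```bash
python3 - <<'E'
from h import *
plan(.6088,-.1385,.0572,-3,1)
I={n:env.read_camera(n) for n in M}
f=lambda im,x,y,w,h,k:cv2.resize(im[y:y+h,x:x+w],None,fx=k,fy=k,interpolation=cv2.INTER_CUBIC)
cv2.imwrite("pics/end.png",np.hstack([f(I["side"],165,245,100,120,5),f(I["top"],190,160,60,120,5)])[:,:,::-1])
E
```

```text
t 18.68 pos [ 0.6087 -0.1384  0.0569] rot [-1.7996e+02 -3.0000e-02 -2.9900e+00] F [-4.5  1.4 10.9] w 0.0278 q7 -67.6
dyaw -0.01 dz-rad/row 0.0001
[0.1, 0.1, -0.3]
```

View pics/end.png

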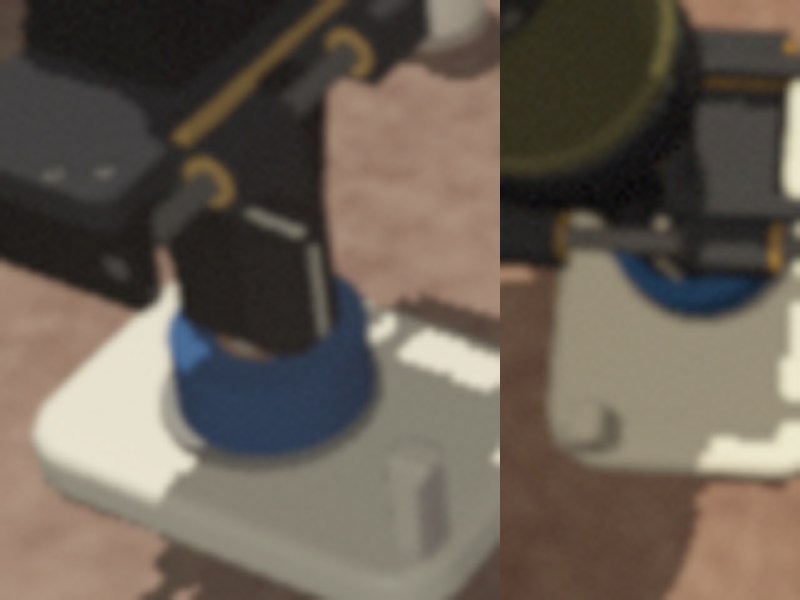

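The knob sits low on the shaft, just above the roll, with its white pointer at (318,290) facing the blade post at (415,490). The push is 10.9 N, which matches the stop. Handing in.

```bash
python3 -c "
from cell import env
print(env.sign_off())"
```

```text
the job is handed in; nothing more can be done
None
```

The 60 mm tape roll lies flat on the turntable, and the knob is home on the D-shaft with its pointer on the flat's side, held down at about 11 N (the spring's force at its stop); I handed the job in at about 18.8 s, well under the 64 s limit.

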